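# Shut the gas off inside the valve box

### The job

Shut off the torch gas: raise the lid of the green valve box until its folding stay snaps straight and locks, and with the lid standing on the locked stay push the valve lever inside all the way over to the right, towards the stay's side. Then break the stay at its middle joint by pulling its crossbar towards the front of the box and let the lid come down fully shut without slamming. Leave the other things on the bench where they are.

Things in the scene. Friction and masses are not known exactly. Their poses are not given: they have to be found in the camera images.
- valvebox: Green valve box fixed to the bench, 170 deep (x), 280 wide (y), 115 mm tall, walls 4 mm, open under its lid. Origin: centre of underside. x points from its front (lip side, towards the robot) to its back, y to its left, z up; front, left, right mean this frame. Inside, a pipe with a brass valve along x = 0 (top 52 mm high) and a gauge at x -10 to -29, y -75 mm (81 mm high). Pipes run out behind.
- lid (a joint): Lid angle, rad: 0 shut, about 1.34 on the locked stay, hard stop 1.37. Green plate 220 x 280 x 10 mm, 0.6 kg, hinged at the back rim. A damper in the hinge resists quick motion (0.8 N m s/rad): let go with the stay not locked, the lid sinks shut by itself in about 3 to 4 s without slamming. Raising it takes about 5 N straight up at the front edge, up to 25 N when wedged up by a steep finger.
- lid_lip (a point): Middle of the lower front edge of the lid. The lid overhangs the front wall of the box by 50 mm, so fingertips tilted forward by 20 to 45 degrees can go under this edge from the front and push it up and back. The edge moves in an arc of radius 220 mm about lid_hinge.
- lid_hinge (a point): Middle of the lid's hinge line, which runs along the box's y axis at the back rim (box frame x +85, y 0, z 115 mm).
- stay (a joint): Unfolding of the stay's middle joint, rad: 0 folded (lid shut), 2.09 straight, 2.30 locked at its stop, just past straight, the joint leaning to the back. Two flat 82 mm steel links close outside the right wall, from the wall to the lid's edge. A light spring carries it past straight once the lid is within about 0.05 rad of 1.36. Locked, it holds the lid up.
- stay_grip (a point): Middle of the black grip (20 mm diameter, 50 mm long) of the crossbar that sticks out along -y from the stay's middle joint, 228 mm right of the box's mid-plane, 88 mm clear of the lid's edge. Lid up and locked: 160 mm above the bench, 35 mm in front of the hinge line. Push it to the front with about 2 N; after about 30 to 40 mm the stay folds forward and down and the lid sinks.
- valve_lever (a joint): Angle of the valve lever inside the box, rad: 0 leaning 0.6 rad to the left (+y of the box), 1.2 leaning 0.6 rad to the right, its stop (shut). Stays where it is left; takes about 1 to 2 N at the tip.
- lever_tip (a point): Tip of the valve lever, a black round grip 18 mm thick. The lever is 62 mm long and turns about an axis along the box's x, at box frame x -36, y +20, z 35 mm.
- flux_bottle: White bottle, 64 mm diameter, 160 mm tall, standing; origin at the centre of its underside. Not to be moved.
- flange: Brass hat-shaped flange, 84 mm diameter, 45 mm tall, lying on its brim; origin at the centre of its underside. Not to be moved.
- wire_brush: Hand wire brush, about 200 mm, lying on the bench, handle to its -x; origin under its middle. Not to be moved.
- firebrick: Reddish firebrick, 200 x 100 x 50 mm, lying flat; origin at the centre of its underside. Not to be moved.

How it is judged:
By the outcome, as a careful person would: the job done as asked, in the order asked, and still so for the second after the job is handed in, with the robot touching nothing.
It also fails if it takes over 61 s, if anything falls off the work surface, if the arm or the gripper's body presses on something with over 40 N, if the wrist force passes 120 N, or if a joint passes its speed limit or range.

### The arm

A 6-joint arm with a two-finger parallel gripper is mounted at the origin on the work surface. World frame = base frame: x ahead of the robot, y to its left, z up, the work surface at z = 0. Lengths are in m, angles in rad, forces in N, time in s.
With the tool pointing down it reaches from about 0.425 to 0.95 m from the base axis. Payload 3.5 kg.
Tool frame: the origin (TCP) lies on the centre line of the jaws, within the pads' length; the fingertips stand nose_length ahead of it and the grasp point (between the pads) lies 6 mm ahead of it (nose_length is the distance from the TCP to the fingertips, in m); z points along the fingers, y is the line along which they close (so a half turn about z gives the same grasp; the last joint's range is limited). The gripper opens to 85 mm and grips with 20 to 120 N. Pads are 22 mm wide; open, the fingers measure 114 mm over their backs; the gripper's body (76 mm by 85 mm) begins 54 mm behind the grasp point. The pads swing forward as they close: fully open they stand 13 mm farther back than shut.
Start: joints at [-1.439, 0.286, 1.577, -0, 1.279, -0.15], TCP at [0.188, -0.648, 0.256] pointing down, gripper open.
Joint ranges: [-2.77, 2.77], [-0.9, 2.22], [0.21, 2.48], [-1.53, 4.67], [0.24, 2.81], [-2.84, 2.84]. Speed limits (rad/s): [2.79, 2.79, 3.14, 3.14, 3.14, 3.14].

### API

Orientations are given as a 3x3 rotation matrix whose columns are the frame's x, y, z axes.
In Python, from plant import * gives the robot as it stands.
- The arm moves only by the shell command python3 -m creep 'ROWS' [FORCE]. ROWS is JSON, a list of rows, each an object with "grip": the opening, from -1 (shut) to 1 (fully open); "slide": the shift along the tool's x, y, z in m, a list of three; "twist": the turn about the tool's z in degrees. In form: [{"grip": grip, "slide": [tx, ty, tz], "twist": twist}, ...]. A call has 1 to 10 rows; each row is the pose to reach, as a shift and turn from the pose commanded when the call began, along the tool's axes at that moment; what a row does not reach only later rows make up. A row lasts 1/12 s, in which the tool goes at most 41.7 mm and 7.16 degrees, less where a joint would pass 70% of its speed; a pose out of reach is approached as far as the arm can. A call with a gripper value outside its range is refused whole. The fingers move at their own pace and stop on an object; FORCE is the grip in N (left out, the last holds). Time passes only in rows, so rows that repeat a pose let the fingers close. It gives the time, the measured TCP pose, the force, the opening and the grip force at its end, in the units of the state.
- state(): the state, without advancing time (a new reading comes with each control period).
- get_image(name): name is "side" or "top" or "wrist"; returns the picture (420x560x3 uint8, red, green, blue); there is no depth.
- camera_params(name): a dict with "mtx" (3x3 intrinsics, pixels), "R" (3x3) and "t" (3): a world point X has camera coordinates R X + t. Camera axes: x right, y down, z forward; pixel columns grow to the right and rows downward; lengths in m; the calibration is good to about 2 mm. A picture is of the moment at which its call begins: read the wrist's pose just before it. camera_params takes no time and is no camera call; for the wrist camera it gives the pose at the moment of the call.
- job_done(): hands the job in; it is judged then, once.
The state is a dict: "clock": time; "qpos": joint angles; "joint_velocities": joint speeds; "joint_torque": joint torques, N m; "eef_pos": TCP position; "ee_rot": TCP orientation; "ft_force": force on the tool from outside, world axes, zero at the start; "ft_torque": the same for the moment, N m; "width": opening from 0.0 (shut) to 1.0 (fully open); "grasp_force": force on a finger pad.
Only numpy, scipy, OpenCV 4.12 (cv2) and the standard library are available. Lean on these libraries where they do the work, as an engineer would, in place of code of your own. Each camera call takes 0.05 s, during which the arm holds its last target. There are 200 camera calls.

## Working session

There is one attempt and no reset: what is moved stays moved. The work goes in short steps, Python scripts to look and compute and a shell command to move; the robot and the scene stay as the last step left them, time stands still between calls to the robot, and variables do not carry over. Pictures are saved under pics/ and viewed, at most 10 in all, crops included, and the job is handed in when it is done.

```bash
mkdir -p pics; ls
python3 - <<'E'
from plant import *
import cv2,numpy as np
s=state();print({k:np.round(v,3).tolist() for k,v in s.items()})
for n in("side","top"):
    cv2.imwrite(f"pics/{n}0.png",cv2.resize(get_image(n)[:,:,::-1],(800,600),interpolation=cv2.INTER_CUBIC))
    c=camera_params(n);print(n,np.round(c["mtx"],1).tolist(),np.round(-c["R"].T@c["t"],3))
print([k for k in dir() if 'nose' in k]); 
try: print(nose_length)
except Exception as e: print(e)
E
```

```text
pics
{'clock': 0.0, 'qpos': [-1.439, 0.287, 1.578, 0.0, 1.279, -0.15], 'joint_velocities': [-0.0, -0.001, -0.001, -0.001, 0.001, 0.0], 'joint_torque': [-0.002, -40.599, -29.263, -0.0, 0.006, -0.0], 'eef_pos': [0.188, -0.648, 0.255], 'ee_rot': [[0.961, 0.278, -0.0], [0.278, -0.961, 0.002], [0.0, -0.002, -1.0]], 'ft_force': [-0.013, -0.147, -0.801], 'ft_torque': [-0.012, 0.004, 0.021], 'grasp_force': 0.0, 'width': 1.001}
side [[505.9, 0.0, 279.2], [0.0, 505.9, 209.2], [0.0, 0.0, 1.0]] [0.198 1.052 1.306]
top [[437.8, 0.0, 282.0], [0.0, 437.8, 211.6], [0.0, 0.0, 1.0]] [0.438 0.011 1.349]
['nose_length']
0.025
```

View pics/top0.png

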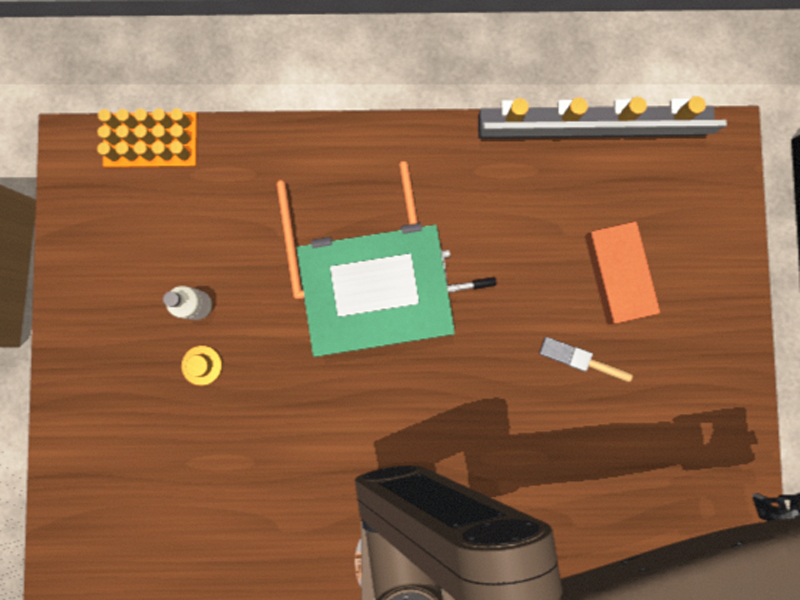

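View pics/side0.png

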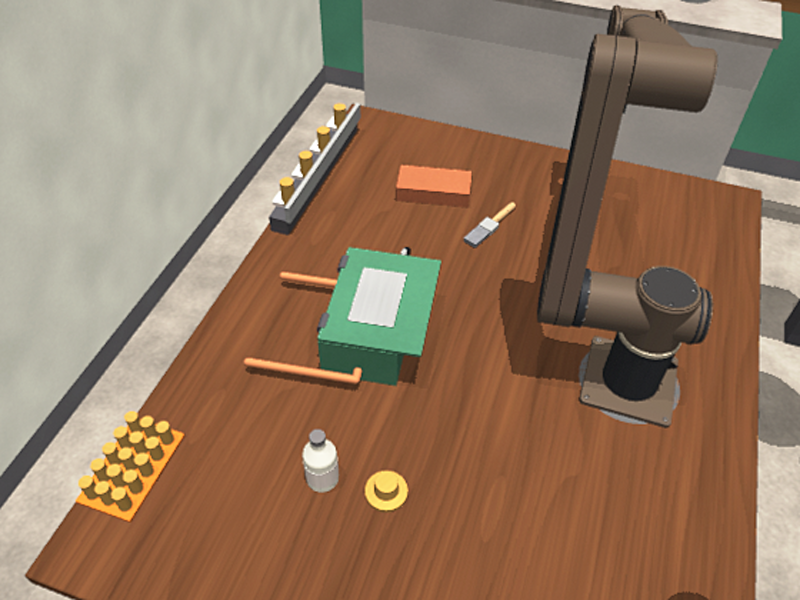

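Top view: lid corners at (298,246), (436,226), (454,334) and (313,355), with the stay grip at about (483,283). The side view shows the box's left side, with the bottle and flange well clear. Moves keep the tool vertical, so tilting it under the lip isn't possible. Instead I'll grip the crossbar and carry it round its arc to unfold the stay.

```bash
cat > h.py <<'E'
from plant import *
import cv2,numpy as np
def ray(n,uv,z):
    c=camera_params(n);o=-c["R"].T@c["t"];d=c["R"].T@np.linalg.inv(c["mtx"])@[uv[0],uv[1],1];return o+d*(z-o[2])/d[2]
E
python3 - <<'E'
from h import *
from scipy.optimize import least_squares,fsolve
P=np.array([ray("top",np.array(p)/800*560,.125) for p in[(298,246),(436,226),(454,334),(313,355)]])
Q=np.array([[.085,.14],[.085,-.14],[-.135,-.14],[-.135,.14]])
f=lambda v:((Q@np.array([[np.cos(v[2]),np.sin(v[2])],[-np.sin(v[2]),np.cos(v[2])]])+v[:2])-P[:,:2]).ravel()
r=least_squares(f,[.6,0,0]);print("box x y yaw",r.x,"res mm",np.round(r.fun*1000,1))
c,s=np.cos(r.x[2]),np.sin(r.x[2]);R=np.array([[c,-s],[s,c]])
for z in(.02,.035,.05,.065,.08):print("grip z",z,(R.T@(ray("top",np.array((484,283))/800*560,z)[:2]-r.x[:2])).round(4), "bolt",(R.T@(ray("top",np.array((446,254))/800*560,z)[:2]-r.x[:2])).round(4))
# linkage, box xz; lid attach at (b along, zc above hinge)
M=np.array([.050,.160]);h=np.array([.085,.115]);L=.082
def B(b,c,t):return h+np.array([-b*np.cos(t)+c*np.sin(t),b*np.sin(t)+c*np.cos(t)])
for cc in(-.01,0,.005):
    def g(v):
        A=v[:2];b=v[2];return [np.hypot(*(A-M))-L,np.hypot(*(B(b,cc,1.34)-M))-L,np.hypot(*(A-B(b,cc,0)))-L]
    v=fsolve(g,[.045,.08,.128]);A=v[:2];b0=B(v[2],cc,0);m=(A+b0)/2;d=(b0-A)/L;n=np.array([-d[1],d[0]])*L*.866
    print(cc,v,np.abs(g(v)).max(),"AB lock",np.hypot(*(A-B(v[2],cc,1.34))),"(want .163) Mshut",m+n,m-n)
E
```

```text
box x y yaw [0.58464024 0.05777169 0.13463886] res mm [ 1.   1.9  2.3 -2.3 -1.2 -0.7 -2.1  1.1]
grip z 0.02 [-0.034  -0.2296] bolt [ 0.0398 -0.1589]
grip z 0.035 [-0.0354 -0.2273] bolt [ 0.0377 -0.1574]
grip z 0.05 [-0.0367 -0.2251] bolt [ 0.0355 -0.1559]
grip z 0.065 [-0.038  -0.2228] bolt [ 0.0334 -0.1544]
grip z 0.08 [-0.0394 -0.2205] bolt [ 0.0312 -0.1529]
-0.01 [0.03055634 0.08033857 0.13264733] 5.880018694170985e-14 AB lock 0.1621416543938807 (want .163) Mshut [-0.0299023   0.02494491] [0.0128113  0.16039366]
0 [0.02918515 0.0806858  0.13028992] 6.085409953726639e-14 AB lock 0.16323507646916116 (want .163) Mshut [-0.03776848  0.03334749] [0.02166371 0.16233831]
0.005 [0.02846803 0.08087747 0.12859741] 6.938893903907228e-17 AB lock 0.16361026878779508 (want .163) Mshut [-0.0414448   0.03803006] [0.02631542 0.16284741]
```

```bash
cat > w.py <<'E'
from h import *
import sys
o=np.array([.5846,.0578]);c,s=np.cos(.1346),np.sin(.1346)
R=np.array([[c,-s,0],[s,c,0],[0,0,1]])
def rep(*t):
    S=state();p=R.T@(S["eef_pos"]-[*o,0]);E=R.T@S["ee_rot"]
    print("t",round(S["clock"],2),"box TCP mm",(p*1000).round(1),"F box",(R.T@S["ft_force"]).round(1),"w",round(S["width"],3),"g",round(S["grasp_force"],1),"tool y ang deg",np.degrees(np.arctan2(E[1,1],E[0,1])).round(1),"tilt z",E[2,2].round(4))
    if t:print("slide to target mm",(E.T@(np.array(t)-p*1000)).round(1))
rep(*map(float,sys.argv[1:]))
E
python3 -m creep '[{"grip":1,"slide":[0.04,-0.028,0],"twist":-7},{"grip":1,"slide":[0.074,-0.05,0],"twist":-14},{"grip":1,"slide":[0.108,-0.073,0],"twist":-21},{"grip":1,"slide":[0.142,-0.096,0],"twist":-28},{"grip":1,"slide":[0.176,-0.12,0],"twist":-35},{"grip":1,"slide":[0.21,-0.143,0],"twist":-42},{"grip":1,"slide":[0.244,-0.166,0],"twist":-49},{"grip":1,"slide":[0.278,-0.19,0],"twist":-56},{"grip":1,"slide":[0.312,-0.213,0],"twist":-63},{"grip":1,"slide":[0.346,-0.236,0],"twist":-70}]' && python3 w.py -36 -228 200
```

```text
clock: 0.93
eef_pos: [0.4538, -0.3251, 0.2559]
ee_rot: [[0.061, 0.998, -0.0], [0.998, -0.061, 0.0], [0.0, -0.0, -1.0]]
ft_force: [1.0, -0.4, -1.5]
width: 1.001
grasp_force: 0.0
t 0.93 box TCP mm [-181.  -361.9  255.9] F box [ 0.9 -0.5 -1.5] w 1.001 g 0.0 tool y ang deg -11.2 tilt z -1.0
slide to target mm [159.5 116.2  55.9]
```

```bash
python3 -m creep '[{"grip":1,"slide":[0.032,0.023,0],"twist":-6},{"grip":1,"slide":[0.064,0.046,0],"twist":-11.2},{"grip":1,"slide":[0.096,0.07,0.01],"twist":-11.2},{"grip":1,"slide":[0.128,0.093,0.02],"twist":-11.2},{"grip":1,"slide":[0.15,0.11,0.03],"twist":-11.2},{"grip":1,"slide":[0.16,0.116,0.04],"twist":-11.2},{"grip":1,"slide":[0.16,0.116,0.056],"twist":-11.2},{"grip":1,"slide":[0.16,0.116,0.056],"twist":-11.2}]' && python3 w.py -36 -228 40
python3 - <<'E'
from h import *
cv2.imwrite("pics/w1.png",cv2.resize(get_image("wrist")[:,:,::-1],(800,600)))
E
```

```text
clock: 1.6
eef_pos: [0.5777, -0.1738, 0.196]
ee_rot: [[-0.129, 0.992, -0.007], [0.992, 0.129, 0.003], [0.004, -0.007, -1.0]]
ft_force: [-1.7, -0.4, 0.1]
width: 1.001
grasp_force: 0.0
t 1.6 box TCP mm [ -37.9 -228.5  196. ] F box [-1.7 -0.1  0.1] w 1.001 g 0.0 tool y ang deg -0.3 tilt z -1.0
slide to target mm [ -0.    2.9 156. ]
```

View pics/w1.png

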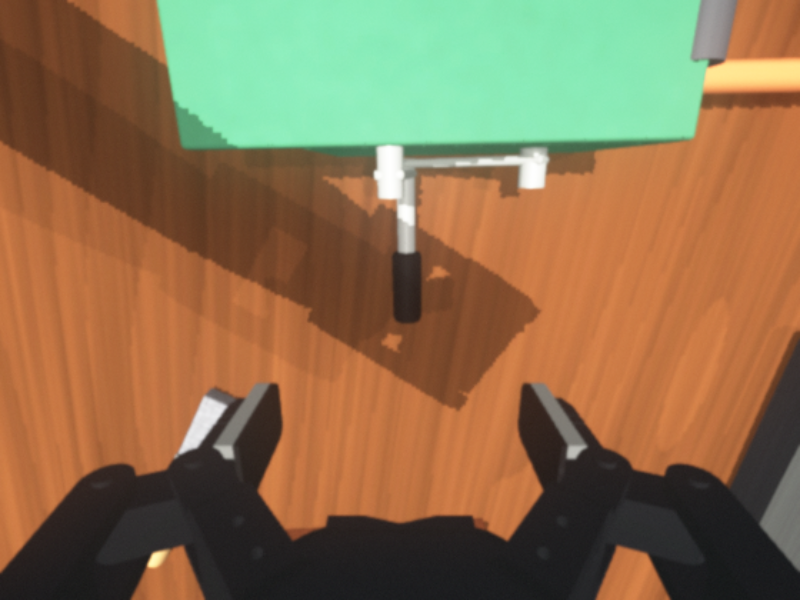

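Wrist view: the black grip runs from (407,255) to (407,320) and is centred between the fingers. The brush is well off to the left-front.

Run:
```python
from h import *
o=np.array([.5846,.0578]);c,s=np.cos(.1346),np.sin(.1346);R=np.array([[c,-s],[s,c]])
for z in(.025,.033,.04):
  for p in((407,255),(407,320),(533,170)):print(z,p,(R.T@(ray("wrist",np.array(p)*.7,z)[:2]-o)*1000).round(1))
```

```text
0.025 (407, 255) [ -32.8 -206.9]
0.025 (407, 320) [ -32.8 -256. ]
0.025 (533, 170) [  51.1 -150.1]
0.033 (407, 255) [ -32.8 -205.3]
0.033 (407, 320) [ -32.9 -253.1]
0.033 (533, 170) [  48.7 -150.1]
0.04 (407, 255) [ -32.9 -203.9]
0.04 (407, 320) [ -33.  -250.5]
0.04 (533, 170) [  46.6 -150.1]
```

```bash
python3 -m creep '[{"grip":1,"slide":[0,0.003,0.03],"twist":0},{"grip":1,"slide":[0,0.003,0.06],"twist":0},{"grip":1,"slide":[0,0.003,0.09],"twist":0},{"grip":1,"slide":[0,0.003,0.11],"twist":0},{"grip":1,"slide":[0,0.003,0.11],"twist":0}]' && python3 w.py -36 -228 40
```

```text
clock: 2.07
eef_pos: [0.579, -0.1747, 0.0857]
ee_rot: [[-0.126, 0.992, -0.009], [0.992, 0.126, 0.004], [0.005, -0.008, -1.0]]
ft_force: [-0.7, 0.1, -0.1]
width: 0.997
grasp_force: 0.0
t 2.07 box TCP mm [ -36.8 -229.6   85.7] F box [-0.7  0.2 -0.1] w 0.997 g 0.0 tool y ang deg -0.5 tilt z -1.0
slide to target mm [ 1.4  1.1 45.7]
```

```bash
python3 -m creep '[{"grip":1,"slide":[0.001,0.003,0.025],"twist":0},{"grip":1,"slide":[0.001,0.003,0.048],"twist":0},{"grip":0,"slide":[0.001,0.003,0.048],"twist":0},{"grip":-1,"slide":[0.001,0.003,0.048],"twist":0},{"grip":-1,"slide":[0.001,0.003,0.048],"twist":0},{"grip":-1,"slide":[0.001,0.003,0.048],"twist":0},{"grip":-1,"slide":[0.001,0.003,0.048],"twist":0},{"grip":-1,"slide":[0.001,0.003,0.048],"twist":0}]' 25 && python3 w.py -36 -228 40
```

```text
clock: 2.73
eef_pos: [0.5826, -0.1745, 0.0443]
ee_rot: [[-0.131, 0.991, -0.01], [0.991, 0.131, -0.001], [0.0, -0.01, -1.0]]
ft_force: [-12.6, -2.1, 13.1]
width: 0.224
grasp_force: 24.8
t 2.73 box TCP mm [ -33.2 -229.9   44.3] F box [-12.7  -0.4  13.1] w 0.224 g 24.8 tool y ang deg -0.2 tilt z -0.9999
slide to target mm [ 1.9 -2.8  4.3]
```

```bash
python3 -m creep '[{"grip":-1,"slide":[0,-0.002,-0.004],"twist":0},{"grip":-1,"slide":[0,-0.004,-0.008],"twist":0},{"grip":-1,"slide":[0,-0.006,-0.012],"twist":0},{"grip":-1,"slide":[0,-0.008,-0.016],"twist":0},{"grip":-1,"slide":[0,-0.01,-0.02],"twist":0},{"grip":-1,"slide":[0,-0.01,-0.02],"twist":0}]' && python3 w.py -43 -228 60
```

```text
clock: 3.23
eef_pos: [0.5736, -0.1762, 0.0618]
ee_rot: [[-0.13, 0.991, -0.004], [0.991, 0.13, -0.003], [-0.002, -0.004, -1.0]]
ft_force: [-2.3, -4.6, -7.4]
width: 0.225
grasp_force: 25.0
t 3.23 box TCP mm [ -42.3 -230.4   61.8] F box [-2.8 -4.3 -7.4] w 0.225 g 25.0 tool y ang deg -0.2 tilt z -1.0
slide to target mm [ 2.4 -0.7  1.8]
```

```bash
python3 -m creep '[{"grip":-1,"slide":[0,-0.001,-0.004],"twist":0},{"grip":-1,"slide":[0,-0.002,-0.008],"twist":0},{"grip":-1,"slide":[0,-0.003,-0.012],"twist":0},{"grip":-1,"slide":[0,-0.0035,-0.016],"twist":0},{"grip":-1,"slide":[0,-0.004,-0.02],"twist":0},{"grip":-1,"slide":[0,-0.004,-0.024],"twist":0},{"grip":-1,"slide":[0,-0.004,-0.028],"twist":0},{"grip":-1,"slide":[0,-0.0035,-0.032],"twist":0},{"grip":-1,"slide":[0,-0.003,-0.036],"twist":0},{"grip":-1,"slide":[0,-0.003,-0.04],"twist":0}]' && python3 w.py -43 -228 100
```

```text
clock: 4.07
eef_pos: [0.5681, -0.177, 0.0999]
ee_rot: [[-0.132, 0.991, -0.012], [0.991, 0.131, -0.003], [-0.002, -0.012, -1.0]]
ft_force: [-6.8, -8.5, -7.3]
width: 0.222
grasp_force: 24.7
t 4.07 box TCP mm [ -47.9 -230.5   99.9] F box [-7.9 -7.5 -7.3] w 0.222 g 24.7 tool y ang deg -0.2 tilt z -0.9999
slide to target mm [ 2.5  4.9 -0.1]
```

```bash
python3 -m creep '[{"grip":-1,"slide":[-0.001,-0.002,-0.004],"twist":0},{"grip":-1,"slide":[-0.002,-0.001,-0.008],"twist":0},{"grip":-1,"slide":[-0.002,0,-0.012],"twist":0},{"grip":-1,"slide":[-0.002,0.001,-0.016],"twist":0},{"grip":-1,"slide":[-0.002,0.003,-0.02],"twist":0},{"grip":-1,"slide":[-0.002,0.005,-0.024],"twist":0},{"grip":-1,"slide":[-0.002,0.007,-0.027],"twist":0},{"grip":-1,"slide":[-0.002,0.009,-0.03],"twist":0},{"grip":-1,"slide":[-0.002,0.011,-0.033],"twist":0},{"grip":-1,"slide":[-0.002,0.013,-0.036],"twist":0}]' && python3 w.py -33 -228 133
```

```text
clock: 4.9
eef_pos: [0.5804, -0.1758, 0.1374]
ee_rot: [[-0.131, 0.991, -0.017], [0.991, 0.131, 0.0], [0.002, -0.017, -1.0]]
ft_force: [-15.9, -3.5, 2.3]
width: 0.22
grasp_force: 27.0
t 4.9 box TCP mm [ -35.5 -230.9  137.4] F box [-16.2  -1.3   2.3] w 0.22 g 27.0 tool y ang deg -0.2 tilt z -0.9999
slide to target mm [2.9 2.6 4.3]
```

```bash
python3 -m creep '[{"grip":-1,"slide":[0,0.003,-0.004],"twist":0},{"grip":-1,"slide":[0,0.006,-0.007],"twist":0},{"grip":-1,"slide":[0,0.009,-0.01],"twist":0},{"grip":-1,"slide":[0,0.012,-0.013],"twist":0},{"grip":-1,"slide":[0,0.015,-0.016],"twist":0},{"grip":-1,"slide":[0,0.019,-0.019],"twist":0},{"grip":-1,"slide":[0,0.023,-0.022],"twist":0},{"grip":-1,"slide":[0,0.027,-0.025],"twist":0},{"grip":-1,"slide":[0,0.031,-0.027],"twist":0},{"grip":-1,"slide":[0,0.035,-0.029],"twist":0}]' && python3 w.py 0 -228 165
```

```text
clock: 5.73
eef_pos: [0.6195, -0.17, 0.1718]
ee_rot: [[-0.129, 0.992, -0.004], [0.992, 0.129, 0.002], [0.002, -0.004, -1.0]]
ft_force: [-10.0, 4.5, 10.4]
width: 0.226
grasp_force: 27.1
t 5.73 box TCP mm [   4.1 -230.4  171.8] F box [-9.3  5.8 10.4] w 0.226 g 27.1 tool y ang deg -0.3 tilt z -1.0
slide to target mm [ 2.3 -4.   6.8]
```

```bash
python3 -m creep '[{"grip":-1,"slide":[0,0.004,-0.002],"twist":0},{"grip":-1,"slide":[0,0.008,-0.004],"twist":0},{"grip":-1,"slide":[0,0.012,-0.006],"twist":0},{"grip":-1,"slide":[0,0.016,-0.007],"twist":0},{"grip":-1,"slide":[0,0.02,-0.008],"twist":0},{"grip":-1,"slide":[0,0.024,-0.008],"twist":0},{"grip":-1,"slide":[0,0.028,-0.008],"twist":0},{"grip":-1,"slide":[0,0.032,-0.008],"twist":0}]' && python3 w.py 50 -228 166
```

```text
clock: 6.4
eef_pos: [0.653, -0.1649, 0.1774]
ee_rot: [[-0.128, 0.992, 0.002], [0.992, 0.128, 0.003], [0.003, 0.002, -1.0]]
ft_force: [-2.1, 5.4, -0.3]
width: 0.223
grasp_force: 25.8
t 6.4 box TCP mm [  37.9 -229.8  177.4] F box [-1.4  5.6 -0.3] w 0.223 g 25.8 tool y ang deg -0.3 tilt z -1.0
slide to target mm [ 1.9 12.  11.4]
```

```bash
python3 -m creep '[{"grip":-1,"slide":[0,0.003,0],"twist":0},{"grip":-1,"slide":[0,0.006,0],"twist":0},{"grip":-1,"slide":[0,0.009,0.001],"twist":0},{"grip":-1,"slide":[0,0.012,0.001],"twist":0},{"grip":-1,"slide":[0,0.015,0.002],"twist":0},{"grip":-1,"slide":[0,0.017,0.002],"twist":0},{"grip":-1,"slide":[0,0.017,0.002],"twist":0}]' && python3 w.py 50 -228 166
python3 - <<'E'
from h import *
for n in("side","top"):
    im=get_image(n)[:,:,::-1]; cv2.imwrite(f"pics/{n}1.png",cv2.resize(im[100:300,180:440],(780,600),interpolation=cv2.INTER_CUBIC))
E
```

```text
clock: 6.98
eef_pos: [0.6686, -0.1626, 0.1734]
ee_rot: [[-0.129, 0.992, -0.002], [0.992, 0.129, 0.004], [0.004, -0.002, -1.0]]
ft_force: [-3.7, 4.6, -1.0]
width: 0.222
grasp_force: 26.6
t 6.98 box TCP mm [  53.7 -229.7  173.4] F box [-3.1  5.1 -1. ] w 0.222 g 26.6 tool y ang deg -0.3 tilt z -1.0
slide to target mm [ 1.6 -3.7  7.4]
```

View pics/side1.png

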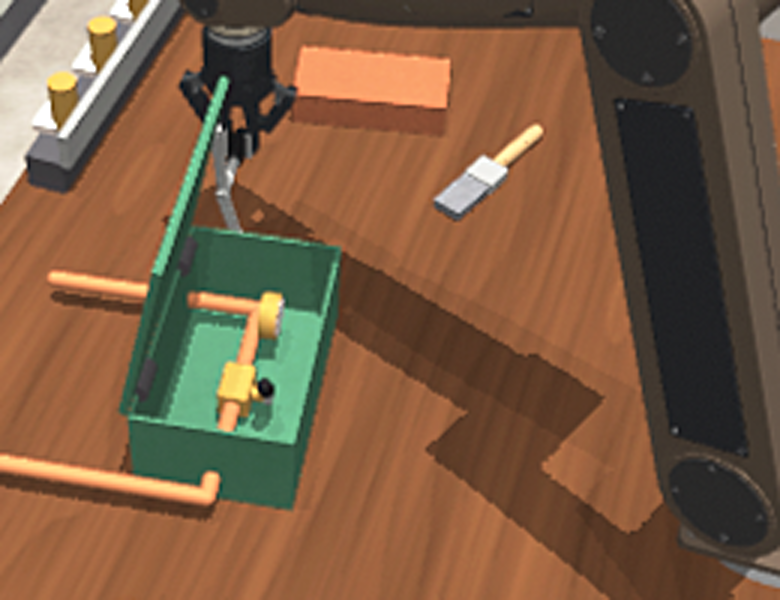

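Side crop: the lid stands up, the stay is straight beside the gripper at (230,180), and the lever's black tip is at (264,390). I'll release, lift straight up and check that the stay holds.

```bash
python3 -m creep '[{"grip":-0.2,"slide":[0,0,0],"twist":0},{"grip":0.4,"slide":[0,-0.005,0],"twist":0},{"grip":0.4,"slide":[0,-0.005,0],"twist":0},{"grip":0.4,"slide":[0,-0.005,0],"twist":0},{"grip":0.4,"slide":[0,-0.005,-0.02],"twist":0},{"grip":0.4,"slide":[0,-0.005,-0.045],"twist":0},{"grip":0.4,"slide":[0,-0.01,-0.07],"twist":0},{"grip":0.4,"slide":[0,-0.02,-0.08],"twist":0}]' && python3 w.py -38 -228 250
python3 - <<'E'
from h import *
im=get_image("wrist")[:,:,::-1]; cv2.imwrite("pics/w2.png",cv2.resize(im,(800,600)))
E
```

```text
clock: 7.75
eef_pos: [0.6512, -0.1681, 0.2587]
ee_rot: [[-0.128, 0.992, 0.008], [0.992, 0.128, -0.003], [-0.004, 0.007, -1.0]]
ft_force: [-0.3, -0.4, 1.3]
width: 0.701
grasp_force: 0.0
t 7.75 box TCP mm [  35.7 -232.8  258.7] F box [-0.3 -0.4  1.3] w 0.701 g 0.0 tool y ang deg -0.4 tilt z -1.0
slide to target mm [  4.4 -73.8   8.1]
```

View pics/w2.png

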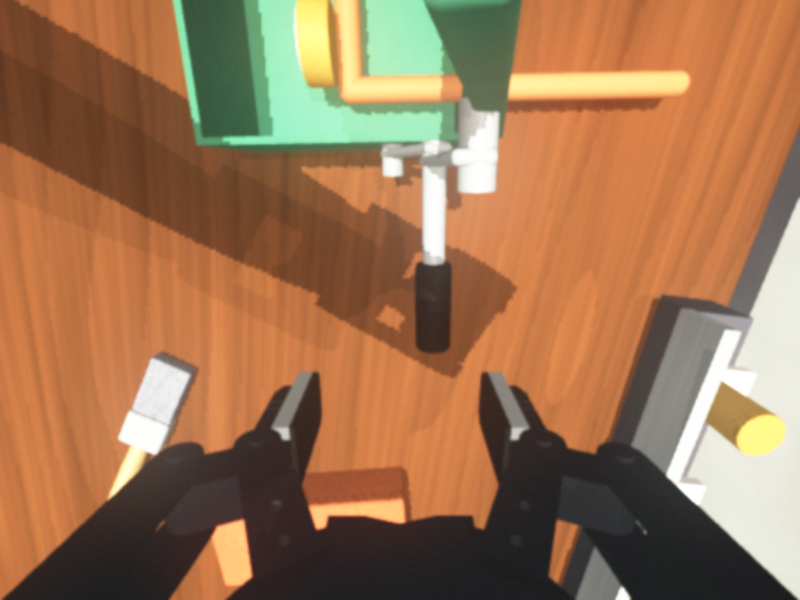

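Wrist view: the stay stands with its grip at (433,265–350), and the lid hasn't sunk.

```bash
python3 - <<'E'
from h import *
o=np.array([.5846,.0578]);c,s=np.cos(.1346),np.sin(.1346);R=np.array([[c,-s],[s,c]])
for p in((433,262),(433,350)):print((R.T@(ray("wrist",np.array(p)*.7,.162)[:2]-o)*1000).round(1))
E
python3 -m creep '[{"grip":-1,"slide":[0,-0.03,0],"twist":0},{"grip":-1,"slide":[0,-0.06,0],"twist":0},{"grip":-1,"slide":[0.03,-0.078,0],"twist":0},{"grip":-1,"slide":[0.07,-0.078,0],"twist":0},{"grip":-1,"slide":[0.11,-0.078,0],"twist":0},{"grip":-1,"slide":[0.15,-0.078,0],"twist":0},{"grip":-1,"slide":[0.19,-0.078,0],"twist":0},{"grip":-1,"slide":[0.23,-0.078,0],"twist":0},{"grip":-1,"slide":[0.27,-0.078,0],"twist":0},{"grip":-1,"slide":[0.30,-0.078,0],"twist":0}]' && python3 w.py -40 95 160
```

```text
[  53.7 -200.3]
[  54.6 -251.3]
clock: 8.63
eef_pos: [0.5327, 0.1229, 0.2532]
ee_rot: [[-0.129, 0.992, 0.0], [0.992, 0.129, 0.001], [0.001, 0.001, -1.0]]
ft_force: [0.8, 0.5, 0.9]
width: 0.0
grasp_force: 0.0
t 8.63 box TCP mm [-42.7  71.5 253.2] F box [0.8 0.4 0.9] w 0.0 g 0.0 tool y ang deg -0.3 tilt z -1.0
slide to target mm [23.4  2.5 93.2]
```

```bash
python3 -m creep '[{"grip":-1,"slide":[0.025,0.006,0.0],"twist":0},{"grip":-1,"slide":[0.026,0.006,0.03],"twist":0},{"grip":-1,"slide":[0.026,0.006,0.06],"twist":0},{"grip":-1,"slide":[0.026,0.006,0.09],"twist":0},{"grip":-1,"slide":[0.026,0.006,0.12],"twist":0},{"grip":-1,"slide":[0.026,0.006,0.145],"twist":0},{"grip":-1,"slide":[0.026,0.006,0.156],"twist":0},{"grip":-1,"slide":[0.026,0.006,0.156],"twist":0}]' && python3 w.py -36 60 97
```

```text
clock: 9.3
eef_pos: [0.5338, 0.1465, 0.0938]
ee_rot: [[-0.127, 0.992, -0.007], [0.992, 0.127, -0.001], [0.0, -0.007, -1.0]]
ft_force: [-0.5, -0.5, -0.5]
width: 0.003
grasp_force: 0.0
t 9.3 box TCP mm [-38.5  94.7  93.8] F box [-0.6 -0.4 -0.5] w 0.003 g 0.0 tool y ang deg -0.4 tilt z -1.0
slide to target mm [-34.7   2.7  -3.2]
```

Push slowly to the right.

```bash
python3 -m creep '[{"grip":-1,"slide":[-0.01,0.002,0],"twist":0},{"grip":-1,"slide":[-0.02,0.002,0],"twist":0},{"grip":-1,"slide":[-0.028,0.002,0],"twist":0},{"grip":-1,"slide":[-0.036,0.002,0],"twist":0},{"grip":-1,"slide":[-0.044,0.002,0],"twist":0},{"grip":-1,"slide":[-0.052,0.002,0],"twist":0},{"grip":-1,"slide":[-0.06,0.002,0],"twist":0},{"grip":-1,"slide":[-0.068,0.002,0],"twist":0},{"grip":-1,"slide":[-0.074,0.002,0],"twist":0},{"grip":-1,"slide":[-0.08,0.002,0],"twist":0}]' && python3 w.py -36 0 94
```

```text
clock: 10.13
eef_pos: [0.5478, 0.0677, 0.0968]
ee_rot: [[-0.126, 0.992, -0.001], [0.992, 0.126, 0.003], [0.003, -0.001, -1.0]]
ft_force: [-0.5, 19.5, 2.0]
width: -0.003
grasp_force: 9.1
t 10.13 box TCP mm [-35.1  14.8  96.8] F box [ 2.1 19.4  2. ] w -0.003 g 9.1 tool y ang deg -0.5 tilt z -1.0
slide to target mm [-14.8  -0.7   2.8]
```

```bash
python3 -m creep '[{"grip":-1,"slide":[0,0,0],"twist":0},{"grip":-1,"slide":[-0.001,0,0],"twist":0},{"grip":-1,"slide":[-0.001,0,0],"twist":0}]' && python3 w.py -36 0 94;  python3 - <<'E'
from h import *
im=get_image("side")[:,:,::-1]; cv2.imwrite(f"pics/s2.png",cv2.resize(im[160:270,210:350],(760,597),interpolation=cv2.INTER_CUBIC))
E
```

```text
clock: 10.38
eef_pos: [0.5478, 0.0682, 0.0969]
ee_rot: [[-0.126, 0.992, -0.001], [0.992, 0.126, 0.004], [0.005, -0.001, -1.0]]
ft_force: [0.4, 9.3, 1.1]
width: -0.001
grasp_force: 3.8
t 10.38 box TCP mm [-35.1  15.2  96.9] F box [1.6 9.2 1.1] w -0.001 g 3.8 tool y ang deg -0.5 tilt z -1.0
slide to target mm [-15.3  -0.8   2.8]
```

View pics/s2.png

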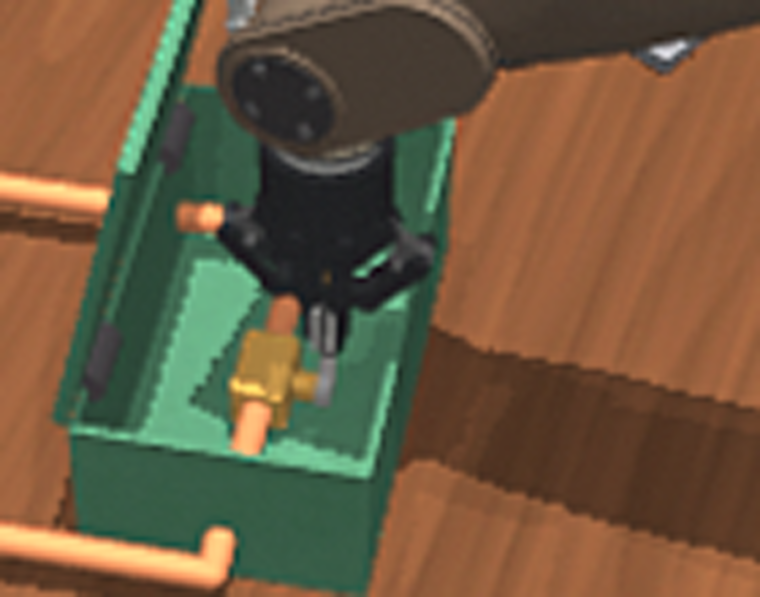

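Side crop: the finger has pushed the lever over to the right at (325,350). It stalled at about 10–19 N, where only 1–2 N is needed, so it looks to be at its stop. I'll back off, rise, and check on the way back.

```bash
python3 -m creep '[{"grip":-1,"slide":[0.012,0,0],"twist":0},{"grip":-1,"slide":[0.025,0,-0.01],"twist":0},{"grip":-1,"slide":[0.03,0,-0.04],"twist":0},{"grip":-1,"slide":[0.03,0,-0.08],"twist":0},{"grip":-1,"slide":[0.03,0,-0.12],"twist":0},{"grip":-1,"slide":[0,-0.004,-0.15],"twist":0},{"grip":-1,"slide":[-0.035,-0.004,-0.155],"twist":0},{"grip":-1,"slide":[-0.07,-0.004,-0.155],"twist":0},{"grip":-1,"slide":[-0.11,-0.004,-0.155],"twist":0},{"grip":-1,"slide":[-0.11,-0.004,-0.155],"twist":0}]' && python3 w.py 80 -228 250;  python3 - <<'E'
from h import *
o=np.array([.5846,.0578]);c,s=np.cos(.1346),np.sin(.1346);R=np.array([[c,-s,0],[s,c,0],[0,0,1]])
C=camera_params("wrist");im=get_image("wrist")[:,:,::-1]
for a in(0,.6,1.2):
    q=a-.6;p=R@np.array([-.034,.02-.062*np.sin(q),.035+.062*np.cos(q)])+[*o,0];k=C["mtx"]@(C["R"]@p+C["t"]);print(a,(k[:2]/k[2]/.7).round())
cv2.imwrite("pics/w3.png",cv2.resize(im,(800,600)))
E
```

```text
clock: 11.27
eef_pos: [0.559, -0.0482, 0.2535]
ee_rot: [[-0.123, 0.992, 0.001], [0.992, 0.123, -0.005], [-0.005, 0.001, -1.0]]
ft_force: [0.5, 0.5, 1.1]
width: -0.002
grasp_force: 0.0
t 11.27 box TCP mm [ -39.6 -101.6  253.5] F box [0.5 0.4 1.1] w -0.002 g 0.0 tool y ang deg -0.6 tilt z -1.0
slide to target mm [-125.1  121.     4.2]
0 [405.  32.]
0.6 [405.  94.]
1.2 [406. 157.]
```

View pics/w3.png

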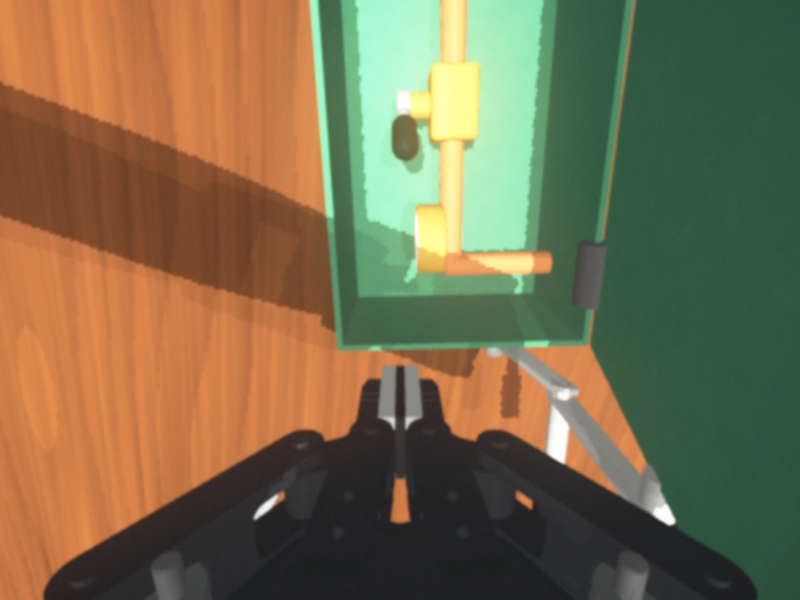

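Wrist view: the lever tip's end is at (405,160), against (406,157) predicted for 1.2 rad, so the valve is shut. The stay still stands at (555,390). Next, the closed fingers go behind the crossbar.

```bash
python3 -m creep '[{"grip":-1,"slide":[-0.04,0,0],"twist":0},{"grip":-1,"slide":[-0.08,0,0],"twist":0},{"grip":-1,"slide":[-0.115,0,0],"twist":0},{"grip":-1,"slide":[-0.126,0.02,0],"twist":0},{"grip":-1,"slide":[-0.126,0.06,0],"twist":0},{"grip":-1,"slide":[-0.126,0.1,0],"twist":0},{"grip":-1,"slide":[-0.126,0.13,0],"twist":0},{"grip":-1,"slide":[-0.126,0.137,0.01],"twist":0},{"grip":-1,"slide":[-0.126,0.137,0.04],"twist":0},{"grip":-1,"slide":[-0.126,0.137,0.06],"twist":0}]' && python3 w.py 97 -228 165
```

```text
clock: 12.15
eef_pos: [0.7104, -0.1483, 0.1905]
ee_rot: [[-0.13, 0.992, -0.002], [0.992, 0.13, -0.0], [0.0, -0.002, -1.0]]
ft_force: [-1.1, -0.1, -0.8]
width: 0.001
grasp_force: 0.0
t 12.15 box TCP mm [  97.  -221.2  190.5] F box [-1.1  0.1 -0.8] w 0.001 g 0.0 tool y ang deg -0.2 tilt z -1.0
slide to target mm [-6.8  0.  25.5]
```

```bash
python3 -m creep '[{"grip":-1,"slide":[-0.006,0,0.02],"twist":0},{"grip":-1,"slide":[-0.006,-0.004,0.025],"twist":0},{"grip":-1,"slide":[-0.006,-0.01,0.025],"twist":0},{"grip":-1,"slide":[-0.006,-0.015,0.025],"twist":0},{"grip":-1,"slide":[-0.006,-0.02,0.025],"twist":0},{"grip":-1,"slide":[-0.006,-0.026,0.025],"twist":0},{"grip":-1,"slide":[-0.006,-0.032,0.025],"twist":0},{"grip":-1,"slide":[-0.006,-0.038,0.025],"twist":0},{"grip":-1,"slide":[-0.006,-0.044,0.025],"twist":0},{"grip":-1,"slide":[-0.006,-0.05,0.025],"twist":0}]' && python3 w.py 40 -228 165
```

```text
clock: 12.98
eef_pos: [0.6614, -0.1631, 0.1681]
ee_rot: [[-0.128, 0.992, 0.002], [0.992, 0.128, -0.001], [-0.001, 0.002, -1.0]]
ft_force: [1.8, -0.5, -0.5]
width: 0.001
grasp_force: 1.0
t 12.98 box TCP mm [  46.4 -229.3  168.1] F box [ 1.7 -0.7 -0.5] w 0.001 g 1.0 tool y ang deg -0.4 tilt z -1.0
slide to target mm [ 1.2 -6.4  3.1]
```

```bash
python3 -m creep '[{"grip":-1,"slide":[0,-0.005,0],"twist":0},{"grip":-1,"slide":[0,-0.01,0],"twist":0},{"grip":-1,"slide":[0,-0.015,0],"twist":0},{"grip":-1,"slide":[0,-0.02,0],"twist":0},{"grip":-1,"slide":[0,-0.02,0],"twist":0},{"grip":-1,"slide":[0,-0.02,0],"twist":0},{"grip":-1,"slide":[0,-0.02,0],"twist":0},{"grip":-1,"slide":[0,-0.02,0],"twist":0}]' && python3 w.py 97 -228 250
python3 - <<'E'
from h import *
im=get_image("side")[:,:,::-1]; cv2.imwrite(f"pics/s3.png",cv2.resize(im[100:300,180:440],(780,600),interpolation=cv2.INTER_CUBIC))
E
```

```text
clock: 13.65
eef_pos: [0.6418, -0.1652, 0.1674]
ee_rot: [[-0.128, 0.992, -0.0], [0.992, 0.128, 0.0], [0.0, -0.0, -1.0]]
ft_force: [-0.2, 0.1, -0.9]
width: 0.003
grasp_force: 0.0
t 13.65 box TCP mm [  26.8 -228.7  167.4] F box [-0.2  0.1 -0.9] w 0.003 g 0.0 tool y ang deg -0.4 tilt z -1.0
slide to target mm [  1.1  70.2 -82.6]
```

View pics/s3.png

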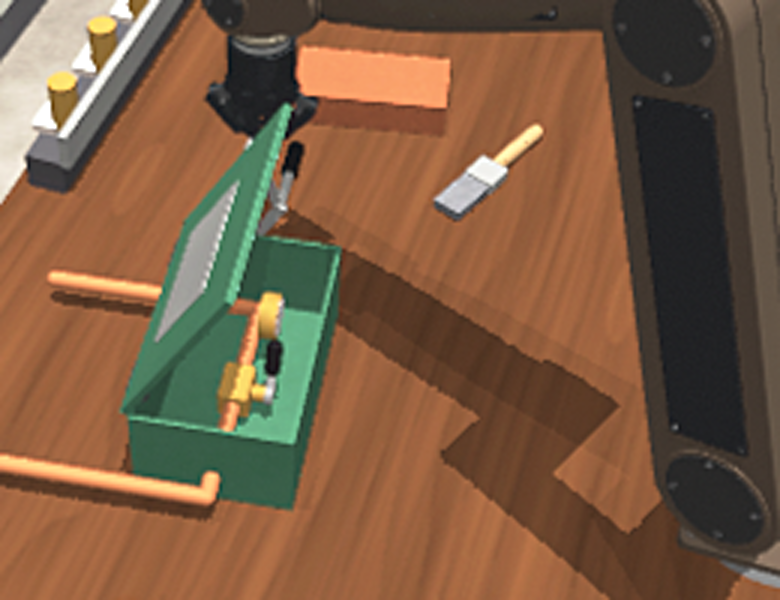

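Side crop: the stay has broken forward (grip at (293,160)), the lid is sinking on its own clear of the fingers, and the lever leans right. I'll raise the tool and wait.

```bash
for i in 1 2 3 4 5; do :; done; python3 -m creep '[{"grip":-1,"slide":[-0.01,0.01,-0.02],"twist":0},{"grip":-1,"slide":[-0.03,0.01,-0.05],"twist":0},{"grip":-1,"slide":[-0.06,0.01,-0.08],"twist":0},{"grip":-1,"slide":[-0.08,0.01,-0.1],"twist":0},{"grip":-1,"slide":[-0.08,0.01,-0.1],"twist":0},{"grip":-1,"slide":[-0.08,0.01,-0.1],"twist":0},{"grip":-1,"slide":[-0.08,0.01,-0.1],"twist":0},{"grip":-1,"slide":[-0.08,0.01,-0.1],"twist":0},{"grip":-1,"slide":[-0.08,0.01,-0.1],"twist":0},{"grip":-1,"slide":[-0.08,0.01,-0.1],"twist":0}]' >/dev/null
python3 -m creep '[{"grip":-1,"slide":[0,0,0],"twist":0},{"grip":-1,"slide":[0,0,0],"twist":0},{"grip":-1,"slide":[0,0,0],"twist":0},{"grip":-1,"slide":[0,0,0],"twist":0},{"grip":-1,"slide":[0,0,0],"twist":0},{"grip":-1,"slide":[0,0,0],"twist":0},{"grip":-1,"slide":[0,0,0],"twist":0},{"grip":-1,"slide":[0,0,0],"twist":0},{"grip":-1,"slide":[0,0,0],"twist":0},{"grip":-1,"slide":[0,0,0],"twist":0}]' >/dev/null
python3 -m creep '[{"grip":-1,"slide":[0,0,0],"twist":0},{"grip":-1,"slide":[0,0,0],"twist":0},{"grip":-1,"slide":[0,0,0],"twist":0},{"grip":-1,"slide":[0,0,0],"twist":0},{"grip":-1,"slide":[0,0,0],"twist":0},{"grip":-1,"slide":[0,0,0],"twist":0},{"grip":-1,"slide":[0,0,0],"twist":0},{"grip":-1,"slide":[0,0,0],"twist":0},{"grip":-1,"slide":[0,0,0],"twist":0},{"grip":-1,"slide":[0,0,0],"twist":0}]' >/dev/null
python3 -m creep '[{"grip":-1,"slide":[0,0,0],"twist":0},{"grip":-1,"slide":[0,0,0],"twist":0},{"grip":-1,"slide":[0,0,0],"twist":0},{"grip":-1,"slide":[0,0,0],"twist":0},{"grip":-1,"slide":[0,0,0],"twist":0},{"grip":-1,"slide":[0,0,0],"twist":0},{"grip":-1,"slide":[0,0,0],"twist":0},{"grip":-1,"slide":[0,0,0],"twist":0},{"grip":-1,"slide":[0,0,0],"twist":0},{"grip":-1,"slide":[0,0,0],"twist":0}]' >/dev/null
python3 -m creep '[{"grip":-1,"slide":[0,0,0],"twist":0},{"grip":-1,"slide":[0,0,0],"twist":0},{"grip":-1,"slide":[0,0,0],"twist":0},{"grip":-1,"slide":[0,0,0],"twist":0},{"grip":-1,"slide":[0,0,0],"twist":0},{"grip":-1,"slide":[0,0,0],"twist":0},{"grip":-1,"slide":[0,0,0],"twist":0},{"grip":-1,"slide":[0,0,0],"twist":0},{"grip":-1,"slide":[0,0,0],"twist":0},{"grip":-1,"slide":[0,0,0],"twist":0}]' >/dev/null
python3 w.py
python3 - <<'E'
from h import *
im=get_image("side")[:,:,::-1]; cv2.imwrite(f"pics/s4.png",cv2.resize(im,(800,600)))
E
```

```text
t 17.87 box TCP mm [  36.2 -308.8  267.3] F box [ 0.2 -0.4  0.3] w 0.001 g 0.0 tool y ang deg -0.4 tilt z -1.0
```

View pics/s4.png

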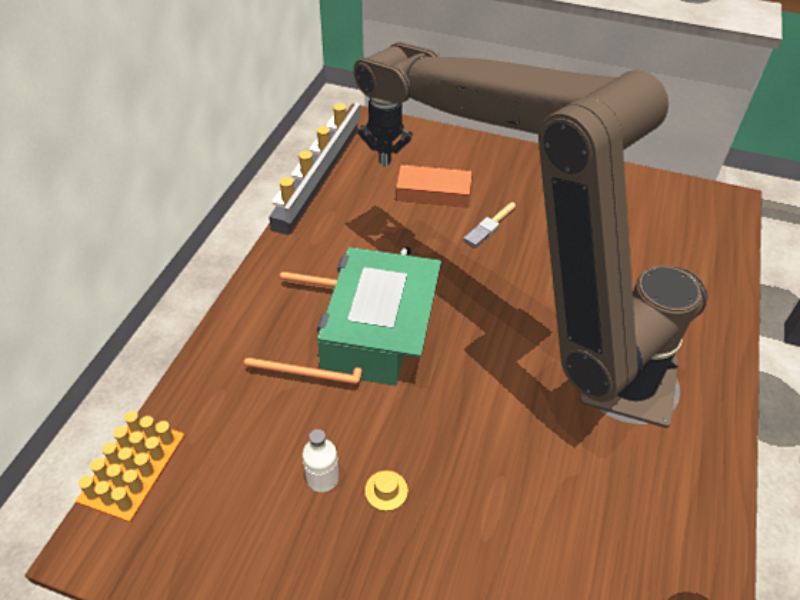

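The lid is back at its starting corners, (348,249), (440,261) and (420,354), so it's shut. Nothing else has moved.

```bash
python3 -m creep '[{"grip":-1,"slide":[0,0,0],"twist":0},{"grip":-1,"slide":[0,0,0],"twist":0},{"grip":-1,"slide":[0,0,0],"twist":0},{"grip":-1,"slide":[0,0,0],"twist":0},{"grip":-1,"slide":[0,0,0],"twist":0},{"grip":-1,"slide":[0,0,0],"twist":0},{"grip":-1,"slide":[0,0,0],"twist":0},{"grip":-1,"slide":[0,0,0],"twist":0},{"grip":-1,"slide":[0,0,0],"twist":0},{"grip":-1,"slide":[0,0,0],"twist":0}]' >/dev/null; python3 -c "
from plant import *
print(job_done())"
```

```text
the job is handed in; nothing more can be done
None
```

The job is handed in at about 19 s: the lid went up onto the locked stay (raised by its crossbar, since the tool could not tilt under the lip), the valve lever was pushed fully right, the stay was broken forward, and the lid sank shut on its own with nothing else on the bench moved.

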